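Set and clamp the recipe stand's outrigger leg

TASK

Pull the recipe stand's sliding leg out by its black thumb tab until the white pointer on the leg is level with the red index clip on the scale, with the orange cam lever still open. Then, holding the leg there against its return spring with one finger on the tab, use the other finger to push the cam lever fully closed (upright) without letting the leg shift off the mark. Finish while still holding tab and lever squeezed between the fingers, because the spring would draw the leg back in; leave the tin, the mug and the salt shaker alone.

Things in the scene. Friction and masses are not known exactly. Their poses are not given: they have to be found in the camera images.
- index_clip: Red clip, 12 mm wide and 10 mm tall, on the dark scale strip with white ticks in front of the leg; it does not move. Its origin is on the strip's top, 6 mm above the worktop. Its y axis runs along the leg's slide and its -y direction is the way the leg is pulled out (roughly to the robot's right); its x axis points from the strip toward the leg, square to the slide, and its z axis is up. The plane y = 0 in its frame is the wanted length.
- leg_line (a point): Front end, at the top and mid-width, of the leg's white pointer (6 mm wide bar), which reaches out over the scale strip from the leg's head; it moves with the leg. The leg is at the mark when this point has y = 0 in the frame of the red clip. Axes as the clip's. The leg's axis lies 35 mm from this point in +x.
- tab_centre (a point): Centre of the free-standing part of the black thumb tab fixed on the leg's head, 70 mm above the worktop. Axes as the clip's. The tab is 8 mm thick along y, 26 mm wide along x, and its top is 26 mm above this point; below it the head and the sleeve reach up to 21 mm under this point, the little lever ears to 16 mm under it. Its +y face (toward the sleeve) is the one that a finger pushes to pull the leg out.
- paddle_top (a point): Middle of the top edge of the orange paddle of the cam lever, which is 8 mm thick, 20 mm wide along x, 46 mm long, and stands beyond the tab in -y. Its hinge is 18 mm in -y and 20 mm below tab_centre. Open, it leans away from the tab by 0.4 rad, so that tab and paddle together measure 45 mm along y at the top; closed, it stands upright with its top level with the tab's, and they measure 26 mm over their outer faces, with a 10 mm gap between.
- leg (a joint): How far the leg is pulled out, m: 0 in, 0.14 fully out; it starts at 0 and the mark needs about 0.06 to 0.125. A spring pulls it in with 3 N at 0 and about 5.5 N at 0.125, and it slips in by itself if let go, even with the cam closed.
- cam_lever (a joint): Angle of the cam lever, rad: about 0 to 0.05 at the start (open), 0.4 closed (upright, at its stop). It stays where it is left; about 2 to 4 N at its upper part moves it.
- tin: Squat food tin, 75 mm wide, 58 mm tall, a bystander; origin under its centre.
- mug: White mug with small red marks, 84 mm wide, 95 mm tall, a bystander; origin under its centre.
- salt: Salt shaker, 44 mm wide, 90 mm tall, a bystander; origin under its centre.

How it is judged:
By the outcome, as a careful person would: the job done as asked, in the order asked, and still so for the second after the job is handed in, while the arm keeps its last pose, push and grip.
It also fails if it takes over 56 s, if anything falls off the work surface, if the arm or the gripper's body presses on something with over 40 N, if the wrist force passes 120 N, or if a joint passes its speed limit or range.

ROBOT

A 7-joint arm with a two-finger parallel gripper is mounted at the origin on a cart in front of the work surface, level with it; the furniture and walls round the work are solid. World frame = base frame: x ahead of the robot, y to its left, z up, the work surface at z = 0. Lengths are in m, angles in rad, forces in N, time in s.
With the tool pointing down it reaches from about 0.425 to 0.95 m from the base axis. Payload 4.7 kg.
Tool frame: the origin (TCP) lies on the centre line of the jaws, within the pads' length; the fingertips stand 11 mm ahead of it and the grasp point (between the pads) lies 8 mm behind it; z points along the fingers, y is the line along which they close (so a half turn about z gives the same grasp; the last joint's range is limited). The gripper opens to 87 mm and grips with 3 to 60 N. Pads are 19 mm wide; open, the fingers measure 117 mm over their backs; the gripper's body (75 mm by 190 mm) begins 51 mm behind the grasp point.
Start: joints at [-1.219, 0.469, -0.049, 1.532, 0.024, 1.141, -0.082], TCP at [0.251, 0.627, 0.234] pointing down, gripper open.
Joint ranges: [-2.59, 2.59], [-0.33, 1.99], [-1.39, 1.29], [0.1, 2.45], [-1.04, 4.18], [0.21, 1.99], [-2.66, 2.66]. Speed limits (rad/s): [2.57, 2.57, 3.14, 3.14, 3.14, 3.14, 3.14].

INTERFACE

Orientations are given as a unit quaternion [w, x, y, z].
In Python, from plant import bot, kinematics, status, camera gives the robot as it stands. Calls block until the motion is done:
- bot.move_pose(position, orientation): joint-space move of the TCP to a pose.
- bot.move_l(position, orientation=None, speed=0.15, force_limit=None): straight line of the TCP; orientation=None keeps the orientation; speed is the mean speed in m/s. With force_limit (N) it stops when the force on the tool has changed by that much, and returns True; else False.
- bot.set_joints(angles): joint-space move.
- bot.set_gripper(opening, squeeze=None): opening from 0.0 (shut) to 1.0 (fully open); squeeze is the grip in N (None keeps the last); returns when the fingers have stopped.
- bot.wait(seconds).
- kinematics.inverse_kinematics(position, orientation): joint angles nearest the present ones, or None.
- status.sense(): the state.
- camera(name): name is "scene" or "top" or "wrist"; returns a dict with "color" (480x640x3 uint8, red, green, blue), "mtx" (3x3 intrinsics, pixels), "dist" ([k1, k2, p1, p2, k3] as OpenCV has them; the pictures are not rectified), "R" (3x3) and "t" (3): a world point X has camera coordinates R X + t. Camera axes: x right, y down, z forward; pixel columns grow to the right and rows downward; lengths in m; the calibration is good to about 2 mm. A picture is of the moment at which its call begins. There is no depth.
A pose or a line that the arm cannot do raises bot.IKError and nothing moves.
- bot.close_job(): hands the job in; it is judged then, once.
The state is a dict: "time_s": time; "joint_pos": joint angles; "dq": joint speeds; "tau": joint torques, N m; "position": TCP position; "eef_rot": TCP orientation; "contact_force": force on the tool from outside, world axes, zero at the start; "wrist_torque": the same for the moment, N m; "width": opening from 0.0 (shut) to 1.0 (fully open); "grip_force": force on a finger pad.
Only numpy, scipy, OpenCV 4.12 (cv2) and the standard library are available. Lean on these libraries where they do the work, as an engineer would, in place of code of your own. Each camera call takes 0.05 s, during which the arm holds its last target. There are 200 camera calls.

## Working session

There is one attempt and no reset: what is moved stays moved. The work goes in short steps, each a Python script; the robot and the scene stay as the last script left them, time stands still between calls to the robot, and variables do not carry over. Pictures are saved under pics/ and viewed, at most 10 in all, crops included, and the job is handed in when it is done.

```bash
mkdir -p pics; ls; python3 - <<'E'
from plant import bot,kinematics,status,camera
import cv2,numpy as np
for n in("scene","top"):
    c=camera(n); cv2.imwrite(f"pics/{n}0.png",c["color"][:,:,::-1]); np.savez(f"{n}0.npz",**c)
s=status.sense(); print(s)
E
```

```text
pics
{'time_s': 0.1, 'joint_pos': array([-1.21890058,  0.46936555, -0.04858168,  1.53358394,  0.02409766,
        1.14099641, -0.08229977]), 'dq': array([ 0.00056311, -0.00238309, -0.00028636, -0.00239943, -0.00040129,
        0.00018122,  0.00101066]), 'tau': array([ 5.23885428e-04, -5.09170425e+01, -8.13986873e-02, -2.36828345e+01,
       -6.15867320e-02,  3.45696788e-02,  4.85451926e-05]), 'position': array([0.25066911, 0.6261645 , 0.23259709]), 'eef_rot': array([-1.34928346e-04,  1.89241353e-01,  9.81930206e-01, -8.73557416e-04]), 'contact_force': array([ 0.69884629, -0.22591296, -0.19804866]), 'wrist_torque': array([ 0.03932531, -0.04397033, -0.0196397 ]), 'grip_force': 0.0, 'width': 1.0004267415128123}
```

View pics/scene0.png

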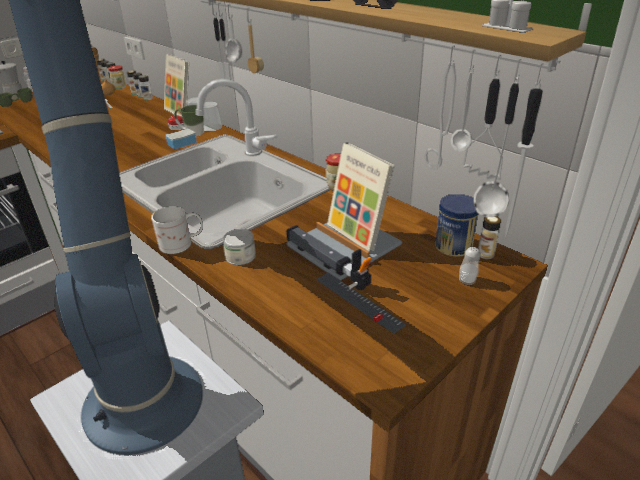

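View pics/top0.png

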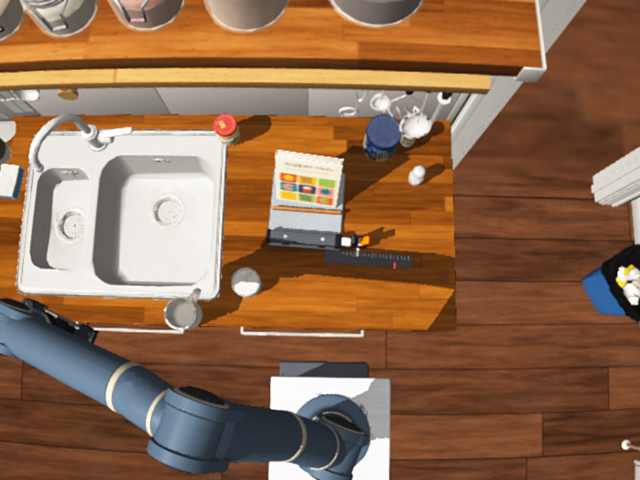

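The scene picture shows the leg's head near (358,268) and the clip near (378,317). In the top picture the head is near (352,241) and the clip near (395,265). I'll enlarge both.

```bash
python3 - <<'E'
import cv2,numpy as np
a=cv2.imread("pics/scene0.png")[240:335,310:410]; b=cv2.imread("pics/top0.png")[222:277,320:420]
cv2.imwrite("pics/c1.png",cv2.resize(a,None,fx=6,fy=6,interpolation=cv2.INTER_CUBIC))
cv2.imwrite("pics/c2.png",cv2.resize(b,None,fx=8,fy=8,interpolation=cv2.INTER_CUBIC))
E
```

```text
(no output)
```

View pics/c1.png

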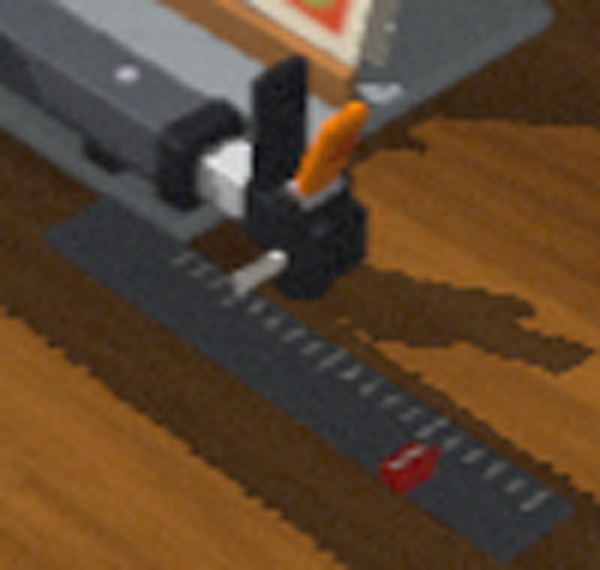

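View pics/c2.png

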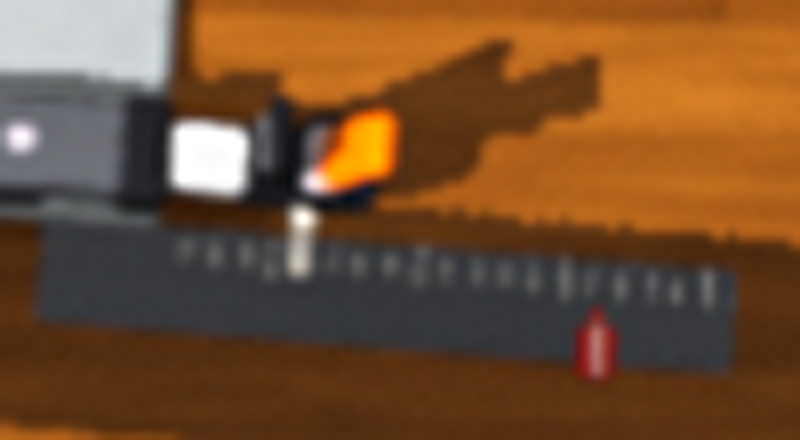

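Scene crop: clip (410,467), pointer tip (236,288), tab top (280,65), paddle top (350,112). Top crop: clip (597,345), pointer tip (299,275), tab about (272,140), paddle top about (380,140).

```bash
cat > h.py <<'E'
import numpy as np,cv2
from plant import bot,kinematics,status,camera
def ray(c,uv):
    p=cv2.undistortPoints(np.array([[uv]],float),c["mtx"],c["dist"])[0,0]
    d=c["R"].T@np.array([p[0],p[1],1]); return -c["R"].T@c["t"],d/np.linalg.norm(d)
def onz(c,uv,z):
    o,d=ray(c,uv); return o+d*(z-o[2])/d[2]
def tri(rs):
    A=sum(np.eye(3)-np.outer(d,d) for o,d in rs); b=sum((np.eye(3)-np.outer(d,d))@o for o,d in rs)
    p=np.linalg.solve(A,b); return p,[np.linalg.norm(np.cross(p-o,d)) for o,d in rs]
def proj(c,X):
    return cv2.projectPoints(np.array(X,float).reshape(-1,3),cv2.Rodrigues(c["R"])[0],c["t"],c["mtx"],c["dist"])[0][:,0]
E
python3 - <<'E'
from h import *
np.set_printoptions(precision=4,suppress=True)
S=np.load("scene0.npz");T=np.load("top0.npz")
s=lambda u,v:((u+.5)/6-.5+310,(v+.5)/6-.5+240)
t=lambda u,v:((u+.5)/8-.5+320,(v+.5)/8-.5+222)
print("cam",ray(S,(0,0))[0],ray(T,(0,0))[0])
for n,a,b in [("clip",s(410,467),t(597,345)),("ptr",s(236,288),t(299,275)),("tabtop",s(280,65),t(272,140)),("pad",s(350,108),t(385,140))]:
    print(n,*tri([ray(S,a),ray(T,b)]))
for q in [(41,222),(36,320),(733,373),(737,268)]: print("T strip",onz(T,t(*q),.006))
for q in [(100,195),(45,238),(503,562),(572,510)]: print("S strip",onz(S,s(*q),.006))
print("clipT",onz(T,t(597,345),.013), onz(S,s(410,467),.011),"tip",onz(T,t(299,275),.02),onz(T,t(272,145),.096))
E
```

```text
cam [-0.1738 -0.658   0.7524] [0.238  0.0544 1.5838]
clip [ 0.4553 -0.1699  0.0111] [np.float64(0.0006460487777315153), np.float64(0.0006460487777315102)]
ptr [ 0.4766 -0.0672  0.0204] [np.float64(0.000294855893732565), np.float64(0.0002948558937324867)]
tabtop [ 0.5108 -0.0537  0.097 ] [np.float64(0.001967392299945231), np.float64(0.0019673922999451365)]
pad [ 0.5105 -0.0896  0.0962] [np.float64(0.0005222803236758613), np.float64(0.0005222803236758993)]
T strip [0.4958 0.0202 0.006 ]
T strip [0.4619 0.0214 0.006 ]
T strip [ 0.4476 -0.218   0.006 ]
T strip [ 0.4841 -0.2197  0.006 ]
S strip [0.4942 0.0219 0.006 ]
S strip [0.4604 0.0184 0.006 ]
S strip [ 0.445  -0.2191  0.006 ]
S strip [ 0.4811 -0.2205  0.006 ]
clipT [ 0.4556 -0.17    0.013 ] [ 0.4549 -0.1694  0.011 ] tip [ 0.4769 -0.0674  0.02  ] [ 0.5078 -0.0525  0.096 ]
```

```bash
cat >> h.py <<'E'
np.set_printoptions(precision=4,suppress=True)
from scipy.spatial.transform import Rotation as Ro
a=0.056
EY=np.array([np.sin(a),np.cos(a),0]); EX=np.array([np.cos(a),-np.sin(a),0])
def quat(sgn):
    y=sgn*EY; z=np.array([0,0,-1.]); x=np.cross(y,z)
    q=Ro.from_matrix(np.c_[x,y,z]).as_quat(); return q[[3,0,1,2]]
E
python3 - <<'E'
from h import *
S=np.load("scene0.npz");T=np.load("top0.npz")
print("booktopL",*tri([ray(S,(344,145)),ray(T,(277,152))]),"booktopR",*tri([ray(S,(393,160)),ray(T,(343,157))]),"bookbotR",*tri([ray(S,(371,252)),ray(T,(342,211))]))
c=camera("wrist"); s=status.sense(); R=Ro.from_quat(np.roll(s["eef_rot"],-1)).as_matrix()
print("wristcam in tool",R.T@(-c["R"].T@c["t"]-s["position"]), "axis",R.T@c["R"].T)
for sg in(1,-1):
    print(sg,quat(sg),kinematics.inverse_kinematics([.51,-.075,.075],quat(sg)),kinematics.inverse_kinematics([.504,-.18,.075],quat(sg)))
E
```

```text
booktopL [0.6949 0.1474 0.2268] [np.float64(0.004109529867321928), np.float64(0.004109529867321998)] booktopR [ 0.6819 -0.0144  0.2424] [np.float64(0.0019219260146290447), np.float64(0.001921926014629081)] bookbotR [ 0.5987 -0.0254  0.0329] [np.float64(0.0005313987436821567), np.float64(0.0005313987436821382)]
wristcam in tool [ 0.0712 -0.0003 -0.1521] axis [[ 0.0001 -0.9658 -0.2592]
 [ 1.      0.0001 -0.0002]
 [ 0.0003 -0.2592  0.9658]]
1 [0.     0.028  0.9996 0.    ] [-0.2301  0.434   0.3708  2.0726 -0.2459  0.6761  1.8171] [-0.0798  0.4701  0.4423  2.0309 -0.3044  0.7034  2.0696]
-1 [-0.      0.9996 -0.028   0.    ] [-0.6121  0.5741  0.905   2.0916 -0.6503  0.783  -0.9256] [-0.5226  0.7387  1.1323  2.0521 -0.8617  0.9327 -0.537 ]
```

```bash
python3 - <<'E'
from h import *
q=quat(1)
bot.move_pose([.42,.25,.30],q)
bot.set_gripper(.75,10)
bot.move_pose([.509,-.072,.17],q)
s=status.sense();print(s["time_s"],s["position"],s["width"],s["contact_force"])
c=camera("wrist");np.savez("w1.npz",**c);cv2.imwrite("pics/w1.png",c["color"][:,:,::-1])
E
```

```text
3.7333 [ 0.5095 -0.0706  0.1703] 0.749604363232604 [-0.2043  1.6132 -0.8634]
```

View pics/w1.png

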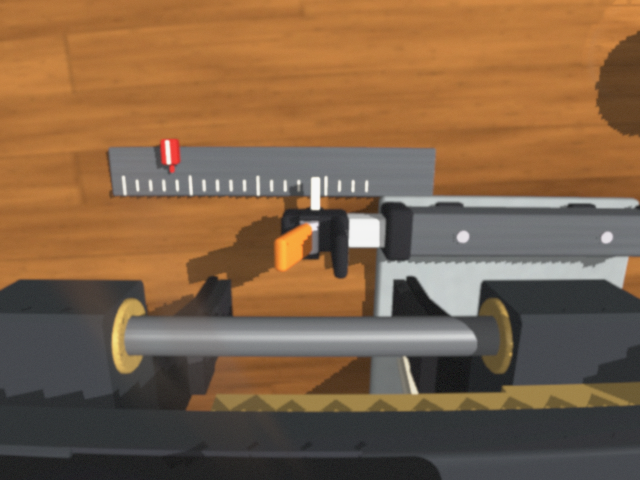

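Wrist view: strip corners at (110,149), (110,196), (434,149) and (434,195), clip at (170,150), pointer tip at (315,179), tab top at (341,262) and paddle top at (288,255). The fingers straddle the tab and paddle cleanly.

```bash
python3 - <<'E'
from h import *
W=np.load("w1.npz")
for n,p,z in [("s1",(110,149),.006),("s2",(110,196),.006),("s3",(434,149),.006),("s4",(434,195),.006),("clipt",(169.5,140),.016),("cliptip",(172,172),.006),("ptr",(315.5,179),.02),("ptr17",(315.5,179),.017),("tab",(341,262),.096),("tabbot",(341,275),.096),("pad",(288,258),.092)]:
    print(n,onz(W,p,z))
E
```

```text
s1 [ 0.4488 -0.2155  0.006 ]
s2 [ 0.4834 -0.2214  0.006 ]
s3 [0.4621 0.0212 0.006 ]
s4 [0.496  0.0217 0.006 ]
clipt [ 0.445  -0.1671  0.016 ]
cliptip [ 0.4683 -0.1716  0.006 ]
ptr [ 0.4777 -0.0662  0.02  ]
ptr17 [ 0.4781 -0.0661  0.017 ]
tab [ 0.5145 -0.0546  0.096 ]
tabbot [ 0.5222 -0.0549  0.096 ]
pad [ 0.5119 -0.0841  0.092 ]
```

```bash
python3 - <<'E'
from h import *
q=quat(1)
p0=np.array([.5100,-.0725,.075])
print(bot.move_l([.51,-.0725,.12],q,speed=.12))
print(bot.move_l(p0,q,speed=.06,force_limit=8))
s=status.sense();print(s["time_s"],s["position"],s["contact_force"])
print(bot.move_l(p0-EY*.105,q,speed=.05,force_limit=25))
s=status.sense();print(s["time_s"],s["position"],s["contact_force"],s["width"])
c=camera("wrist");np.savez("w2.npz",**c);cv2.imwrite("pics/w2.png",c["color"][:,:,::-1])
E
```

```text
False
False
5.25 [ 0.5102 -0.0726  0.0752] [0.408  0.412  0.3689]
False
7.5 [ 0.5039 -0.1774  0.075 ] [0.1169 5.5144 1.42  ] 0.7514200133345694
```

View pics/w2.png

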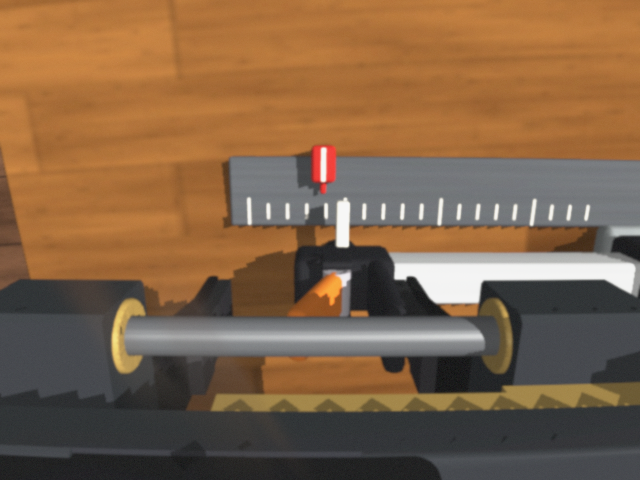

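The clip is at (323.5,165) and the pointer at col 343, tip row 200. About 9 mm of pull remains. I'll measure the difference with code.

```bash
cat >> h.py <<'E'
def measure(c=None):
    c=c or camera("wrist"); im=c["color"].astype(int); r,g,b=im[...,0],im[...,1],im[...,2]
    red=(r>130)&(g<70)&(b<70); red[:130]=0; red[205:]=0; red[:,:230]=0; red[:,430:]=0
    yc=[]
    for v in range(150,180):          # clip top face rows, z=.016
        k=np.where(red[v])[0]
        if len(k)>8: yc.append(EY@onz(c,((k[0]+k[-1])/2,v),.016))
    yp=[]
    wh=(im.min(2)>185)
    for v in range(227,241):
        k=np.where(wh[v,250:385])[0]+250
        if 6<=len(k)<=22: yp.append(EY@onz(c,(k.mean(),v),.020))
    return np.median(yp)-np.median(yc), len(yp),len(yc),np.std(yp),np.std(yc)
E
python3 - <<'E'
from h import *
c=dict(np.load("w2.npz")); print(measure(c))
for n,p,z in [("clip",(323.5,150),.016),("cliptip",(323.5,190),.008),("ptr",(343.3,200),.02),("ptrback",(343,240),.02)]: 
    X=onz(c,p,z);print(n,X,X@EY)
E
```

```text
(np.float64(0.01004360751315242), 14, 30, np.float64(3.7787212610164035e-05), np.float64(0.00011830178133252267))
clip [ 0.4462 -0.1686  0.016 ] -0.14332454556525825
cliptip [ 0.467  -0.1694  0.008 ] -0.14297136050819576
ptr [ 0.4705 -0.1602  0.02  ] -0.13360869166806458
ptrback [ 0.4908 -0.1611  0.02  ] -0.13338567359986456
```

```bash
cat >> h.py <<'E'
def lin(p,sp=.05,fl=None): return bot.move_l(p,quat(1),speed=sp,force_limit=fl)
def squeeze_to(P,w0,w1,dw,sq):
    """shrink span w0->w1 (m), keeping the +y finger's face still; returns new TCP target"""
    n=max(1,int(np.ceil((w0-w1)/dw-1e-9)))
    for w in np.linspace(w0,w1,n+1)[1:]:
        P=P+EY*(w0-w)/2; w0=w
        lin(P,.02); bot.set_gripper(w/.087,sq)
    return P
E
python3 - <<'E'
from h import *
P=np.array([.5100,-.0725,.075])-EY*(.105+.0098)
lin(P,.03); bot.wait(.2)
s=status.sense();print(s["time_s"],s["position"],measure())
P=squeeze_to(P,.065,.053,.004,10)
s=status.sense();print(s["time_s"],s["position"],s["width"]*87,s["grip_force"],s["contact_force"],measure())
np.save("P.npy",P)
E
```

```text
8.225 [ 0.5033 -0.1871  0.075 ] (np.float64(0.0003101504023798607), 14, 30, np.float64(3.8722718545393887e-05), np.float64(0.00012466447581446384))
10.2 [ 0.5038 -0.1803  0.0749] 53.080859538271866 2.8340577136259526 [0.1786 6.3837 2.8389] (np.float64(0.000917738453682454), 14, 30, np.float64(8.69692378174589e-05), np.float64(0.0001255441659869679))
```

```bash
python3 - <<'E'
from h import *
P=np.load("P.npy"); P=P-EY*.0009; lin(P,.02); w=.053
print(measure()[0])
c=camera("wrist");cv2.imwrite("pics/w3.png",c["color"][:,:,::-1])
while w>.0275:
    P=squeeze_to(P,w,w-.0013,.0013,10); w-=.0013
    e=measure()[0]
    if abs(e)<.004: P=P-EY*.6*e
    s=status.sense();print(f'{s["time_s"]:.2f} w {w*1e3:.1f} act {s["width"]*87:.1f} grip {s["grip_force"]:.1f} e {e*1e3:.2f} F {s["contact_force"].round(1)}')
    if abs(e)>.003 or s["time_s"]>32: break
np.save("P.npy",np.r_[P,w])
E
```

```text
-0.0002625036576158202
11.15 w 51.7 act 51.8 grip 2.8 e -0.05 F [-0.9  6.1  3.8]
11.70 w 50.4 act 50.3 grip 2.8 e -0.05 F [-1.9  6.6  2.5]
12.25 w 49.1 act 49.3 grip 2.8 e -0.13 F [-1.5  5.7  3.2]
12.80 w 47.8 act 47.4 grip 2.8 e -0.14 F [-0.3  5.7  3.8]
13.35 w 46.5 act 46.8 grip 2.8 e -0.08 F [-1.7  5.6  3.2]
13.90 w 45.2 act 45.3 grip 2.8 e -0.14 F [-1.   6.2  2.6]
14.45 w 43.9 act 43.8 grip 2.8 e -0.12 F [-1.3  7.   2.5]
15.00 w 42.6 act 42.4 grip 2.8 e 0.08 F [0.5 6.4 3.3]
15.55 w 41.3 act 41.3 grip 5.3 e 0.07 F [-1.3  5.8  2.2]
16.10 w 40.0 act 39.7 grip 6.0 e -0.19 F [-1.6  5.7  2.5]
16.65 w 38.7 act 39.1 grip 5.8 e 0.04 F [-1.6  5.4  2.8]
17.20 w 37.4 act 37.6 grip 5.7 e 0.03 F [-2.3  5.5  2.7]
17.75 w 36.1 act 36.5 grip 5.4 e -0.23 F [-1.2  5.2  2.6]
18.31 w 34.8 act 34.9 grip 5.8 e 0.25 F [-1.1  5.2  2.3]
18.86 w 33.5 act 33.6 grip 6.0 e -0.01 F [-1.6  5.8  2. ]
19.41 w 32.2 act 32.2 grip 6.0 e -0.27 F [-2.2  5.3  2.5]
19.97 w 30.9 act 31.3 grip 5.7 e 0.20 F [-1.9  6.   2.9]
20.52 w 29.6 act 29.6 grip 5.6 e -0.06 F [-1.3  6.9  2.9]
21.07 w 28.3 act 28.8 grip 5.7 e -0.07 F [-1.7  6.2  2.4]
21.62 w 27.0 act 27.1 grip 5.7 e 0.15 F [-1.6  5.5  2.6]
```

Tracking holds within 0.3 mm. Now the last stretch against the stop, with a firm squeeze.

```bash
python3 - <<'E'
from h import *
d=np.load("P.npy"); P=d[:3]; w=d[3]
def rep(t):
    e=measure()[0]; s=status.sense();print(t,f'{s["time_s"]:.2f} act {s["width"]*87:.1f} grip {s["grip_force"]:.1f} e {e*1e3:.2f} F {s["contact_force"].round(1)}'); return e
P=squeeze_to(P,w,.026,.001,14); rep("a")
bot.set_gripper(.022/.087,14); e=rep("b")
P=P-EY*e; lin(P,.02); bot.wait(.3); e=rep("c")
bot.set_gripper(.015/.087,20); e=rep("d")
P=P-EY*e; lin(P,.02); bot.wait(1); rep("e"); np.save("P.npy",P)
c=camera("wrist"); t=camera("scene")
im=cv2.resize(t["color"][255:345,330:430],(400,360),interpolation=cv2.INTER_CUBIC)
w_=c["color"][120:480,150:550]
cv2.imwrite("pics/f.png",np.hstack([im,w_])[:,:,::-1])
E
```

```text
a 22.14 act 26.3 grip 5.9 e -0.08 F [-0.6  6.   2.3]
b 22.41 act 26.0 grip 14.0 e -0.35 F [-1.4  5.4  3. ]
c 23.01 act 26.1 grip 14.0 e -0.35 F [-2.9  5.1  2.8]
d 23.27 act 25.5 grip 20.0 e -0.34 F [-1.2  4.9  2.9]
e 24.57 act 25.8 grip 20.0 e -0.11 F [-1.6  5.5  1.9]
```

View pics/f.png

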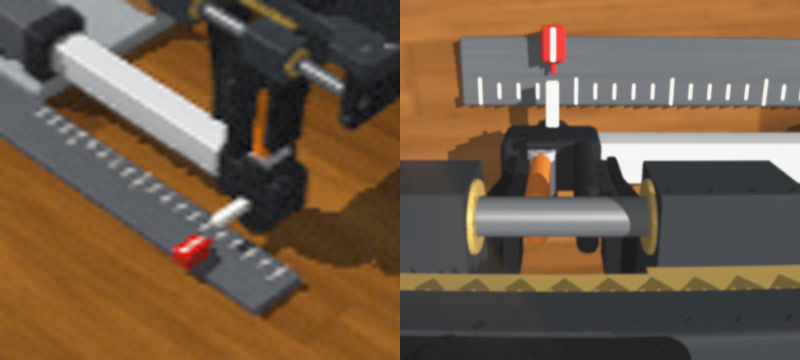

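The pointer (col 552) lines up with the clip (col 553). The paddle stands upright with a 26 mm span, stalled against its stop at 20 N.

```bash
python3 -c "
from plant import bot
print(bot.close_job())"
```

```text
the job is handed in; nothing more can be done
None
```

I handed the job in at about 24.6 s with the pointer measured about 0.1 mm from the clip mark, the cam lever closed upright, and the tab and lever still held in a 20 N squeeze; the arm did not go near the tin, mug or salt shaker.

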